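# Fit the smoothing capacitor and hold the chassis plate out over the riser's edge

## Robot

A 6-joint arm with a two-finger parallel gripper is mounted at the origin on the work surface. World frame = base frame: x ahead of the robot, y to its left, z up, the work surface at z = 0. Lengths are in m, angles in degrees, forces in N, time in s.
With the tool pointing down it reaches from about 0.25 to 0.725 m from the base axis. Payload 9.7 kg.
Tool frame: the origin (TCP) lies where the fingers leave the gripper's body, on its centre line; the fingertips stand 73 mm ahead of it and the grasp point (between the pads) lies 54 mm ahead of it; y points along the fingers, x is the direction in which the jaws open and shut, and the axes are right-handed (so a half turn about y gives the same grasp; the last joint's range is limited). The gripper opens to 85 mm and grips with 20 to 120 N. Pads are 22 mm wide; open, the fingers measure 114 mm over their backs; the gripper's body (76 mm by 85 mm) begins 54 mm behind the grasp point. The pads swing forward as they close: fully open they stand 13 mm farther back than shut.
Start: joints at [72.365, 4.979, 10.078, 95.1, 0, 90], TCP at [0.167, 0.524, 0.304] pointing down, gripper open.
Joint ranges: [-179.16, 179.16], [-48.56, 103.87], [-65.8, 70.77], [-126.05, 130.52], [-82.76, 87.17], [-180, 180]. Speed limits (degrees/s): [127.2, 127.2, 147.25, 180, 180, 180].

## Interface

Orientations are given as [roll, pitch, yaw] about the fixed x, y, z axes, in that order (R = Rz(yaw) Ry(pitch) Rx(roll)).
In Python, from workcell import sensors, imaging, bot, models gives the robot as it stands.
- The arm moves only by the tool arm_command, never from a script. Its argument "rows" is one flat list of numbers, 7 for each row, row after row: the shift along the tool's x, y, z in cm, then the turn, a rotation vector about the tool's x, y, z in degrees, then the gripper's target within -1 to 1 (fully open at 1, half-way at 0, shut at -1). A call has 1 to 12 rows; each row is the pose to reach, as a shift and turn from the pose commanded when the call began, along the tool's axes at that moment; what a row does not reach only later rows make up. A row lasts 1/12 s, in which the tool goes at most 41.7 mm and 7.16 degrees, less where a joint would pass 70% of its speed; a pose out of reach is approached as far as the arm can. A call with a gripper value outside its range is refused whole. The fingers move at their own pace and stop on an object; "force" is the grip in N (left out, the last holds). Time passes only in rows, so rows that repeat a pose let the fingers close. It gives the time, the measured TCP pose, the force and the opening at its end, in the units of the state.
- sensors.get_obs(): the state, without advancing time (a new reading comes with each control period).
- imaging.camera(name): name is "scene" or "top" or "wrist"; returns a dict with "pixels" (400x640x3 uint8, blue, green, red), "z_map" (400x640 float32, m along the optical axis (not along the pixel's ray), 0 where there is no reading), "camera_matrix" (3x3 intrinsics, pixels), "D" ([k1, k2, p1, p2, k3] as OpenCV has them; the pictures are not rectified), "world_from_camera" (4x4, takes a point from camera to world coordinates). Camera axes: x right, y up, looking along -z (the intrinsics and any distortion apply to the point x, -y, -z); pixel columns grow to the right and rows downward; lengths in m; the calibration is good to about 2 mm. A picture is of the moment at which its call begins.
- bot.job_done(): hands the job in, once; it reports no verdict.
Trained networks look in the newest picture that a camera, given by its name, has taken for a name from the list of things; names that differ only in an ending like _2 or _b are one class to them, and where a whole thing is asked for, a point or a joint stands for the part that bears it (a point fixed in the world has none). Each returns a list of dicts, best first, with "conf" (0 to 1); they miss things now and then, are a little off and sometimes report something else, mostly with a low value. They report only what shows in the picture. A call takes as long as a camera call. They do not tell look-alikes from the thing itself.
- models.search_frame(thing, camera): "extent" ([centre column, centre row, width, height] in pixels, round what is visible of it).
- models.spot_point(thing, camera): "location" ([column, row] in pixels: a listed point, or the origin of a listed thing).
The state is a dict: "time": time; "q": joint angles; "qd": joint speeds; "joint_efforts": joint torques, N m; "ee_pos": TCP position; "tcp_rot": TCP orientation; "wrist_force": force on the tool from outside, world axes, zero at the start; "torque": the same for the moment, N m; "opening": finger opening in m.
Only numpy, scipy, OpenCV 4.12 (cv2) and the standard library are available. Lean on these libraries where they do the work, as an engineer would, in place of code of your own. Each camera call takes 0.05 s, during which the arm holds its last target.

## Task

Take the tall gold capacitor out of the blue parts bin and seat it upright and fully down in the empty clamp ring on the black chassis plate. Then slide the plate along the wooden riser, clamp end outward over the aluminium-trimmed edge, until the white line across the plate lies right above that edge along its whole width, so the capacitor's tags can be soldered from below. The capacitor end would now tip the plate down, so finish while still holding it, flat on the riser and still; do not lift or tip the plate on the way, and leave all other things where they are.

Things in the scene. Friction and masses are not known exactly. Their poses are not given: they have to be found in the camera images.
- capacitor: Tall can capacitor, gold sleeve with a thin brown stripe and a silver top: 40 mm diameter, 85 mm high, about 0.16 kg (0.11 to 0.23). It stands upright in the bin. Origin: centre of its underside, z up the can; the last 3.5 mm above its underside are tapered in to 33 mm diameter.
- bin: Open blue parts bin, fixed to the bench, 245 (its x) x 175 (its y) x 45 mm high, walls and floor 4 mm. Origin: centre of its underside. Six parts stand in it in 2 rows of 3, about 75 mm apart centre to centre; which part stands where changes.
- plate: Black chassis plate loose on the riser, 260 (x) x 110 (y) x 4 mm, 0.32 to 0.44 kg: clamp ring near its +x (outward) end, bow handle near -x, white line across it at x = -20 mm, parts up to 13 mm high between line and ring. Origin: centre of its underside. Starts slightly askew, 5 to 40 mm over the edge. With the line at the edge it tips unless held (2 to 5 N down at the handle).
- clamp (a point): Centre of the clamp ring's mounting face: on the plate's top, 90 mm to +x of the plate's centre. The steel ring fixed there is 44 mm inside (a little flared at the top), 22 mm high, about 52 mm outside; the seated capacitor's underside rests on the plate at this point (a 24 mm hole below lets its tags through).
- handle (a point): Middle of the bow handle's bar, 100 mm to -x of the plate's centre and 41 mm above the plate's top. The aluminium bar runs along the plate's y, 100 mm long, 10 x 10 mm in section; its two legs stand at 45 mm either side, with free space under the bar.
- line_left (a point): The +y end of the white line (4 mm wide; the point is on its middle), at the plate's long edge, on its top face.
- line_right (a point): The -y end of the white line, at the plate's other long edge, on its top face.
- riser: Birch-plywood riser fixed to the bench, 280 (its x) x 160 (its y) mm, flat top 110 mm above the bench. Origin: centre of its underside; its +x end is the open edge with the aluminium trim, its outward direction.
- edge (a point): Middle of the riser's outward top edge, at top height. x points outward (horizontal), y along the edge (160 mm long, 80 mm to each side), z up.
- small_can: Bystander in the bin: black can, 30 mm diameter, 45 mm high. Origin: centre of its underside.
- transformer: Bystander in the bin: small transformer, 36 x 32 x 30 mm high. Origin: centre of its underside.
- relay: Bystander in the bin: orange relay, 28 x 28 x 36 mm high. Origin: centre of its underside.
- heatsink: Bystander in the bin: finned aluminium heat sink, 34 x 30 x 28 mm high. Origin: centre of its underside.
- volume_knob: Bystander in the bin: aluminium knob, 36 mm diameter, 21 mm high. Origin: centre of its underside.
- screwdriver: Bystander: red-handled screwdriver, 190 mm long, lying on the far part of the bench.
- battery: Bystander: black and copper block battery, 26 x 17 x 45 mm, standing on the far part of the bench.
- pliers: Bystander: pliers with blue grips, about 140 mm long, lying on the far part of the bench.
There are look-alikes about, which are no part of the job. There is more than one size of the capacitor; the one meant has the size given above.

How it is judged (in metres and radians):
On the way, in this order (a step that is already met when the one before it is completed fails the run):
1. the capacitor stands fully down in the clamp ring, let go, before the plate is slid out (horizontal distance between capacitor and clamp below 0.004 m and z of capacitor in the frame of clamp between -0.003 and 0.003 m and angle between the z axis of capacitor and the z axis of plate, either way round below 0.12 rad and contact force between the fingers and capacitor below 0.05 N and x of line_left in the frame of edge below -0.03 m), for 0.2 s.
2. the white line has been slid to the riser's edge with the plate flat (x of line_left in the frame of edge between -0.005 and 0.005 m and x of line_right in the frame of edge between -0.005 and 0.005 m and angle between plate's own z axis and vertical below 0.05 rad and z of plate in the frame of edge between -0.006 and 0.004 m), for 0.1 s.
At the end, for the whole second after the job is handed in: Fingers hold the plate (over 0.5 N), which rests still on the riser (over 1 N), level (0.05 rad; centre 4 mm above to 6 mm below its top); both ends of the line within 5 mm of the edge, on its length; capacitor in the ring: within 3 mm of fully down, 4 mm off centre, leaning under 0.12 rad (all of step 2 and y of line_left in the frame of edge below 0.082 m and y of line_right in the frame of edge above -0.082 m and horizontal distance between capacitor and clamp below 0.004 m and z of capacitor in the frame of clamp between -0.003 and 0.003 m and angle between the z axis of capacitor and the z axis of plate, either way round below 0.12 rad and contact force between the fingers and plate above 0.5 N and contact force between plate and riser above 1 N and linear speed of plate below 0.01 m/s and angular speed of plate below 0.05 rad/s); the arm keeps its last pose, push and grip.
It fails at once if the plate was lifted more than 15 mm off the riser or tipped by more than 0.15 rad (angle between plate's own z axis and vertical above 0.15 rad or z of plate in the frame of edge above 0.015 m).
It fails at once if another part in the bin or a thing on the bench was shifted by more than 25 mm (distance of any of small_can, transformer, relay, heatsink, volume_knob, screwdriver, battery, pliers from where it was at the start of the episode above 0.025 m).
It also fails if it takes over 54 s, if anything falls off the work surface, if the arm or the gripper's body presses on something with over 40 N, if the wrist force passes 120 N, or if a joint passes its speed limit or range.

## Working session

There is one attempt and no reset: what is moved stays moved. The work goes in short steps, Python scripts to look and compute and a tool call to move; the robot and the scene stay as the last step left them, time stands still between calls to the robot, and variables do not carry over. Pictures are saved under pics/ and viewed, and the job is handed in when it is done.

Besides the shell and the picture viewer there is one more tool, called as a command line: name --argument value ..., lists and objects as JSON in quotes. arm_command: Moves the arm, as the interface text tells. Its arguments: {"type":"object","properties":{"rows":{"type":"array","items":{"type":"number"}},"force":{"type":"number"}},"required":["rows"]}

```bash
ls; mkdir -p pics
cat > h.py <<'E'
import numpy as np, cv2, json
from workcell import sensors, imaging, bot, models
def shot(name,fn=None):
    d=imaging.camera(name)
    if fn: cv2.imwrite('pics/'+fn,d['pixels'])
    return d
def ray(d,u,v):
    K=np.array(d['camera_matrix'],float);D=np.array(d['D'],float)
    p=cv2.undistortPoints(np.array([[[u,v]]],float),K,D)[0,0]
    T=np.array(d['world_from_camera'])
    r=T[:3,:3]@np.array([p[0],-p[1],-1.0]); return T[:3,3],r
def at_depth(d,u,v,w=2):
    z=d['z_map'][int(round(v))-w:int(round(v))+w+1,int(round(u))-w:int(round(u))+w+1]; z=np.median(z[z>0])
    o,r=ray(d,u,v); return o+r*z
def at_h(d,u,v,h):
    o,r=ray(d,u,v); return o+r*(h-o[2])/r[2]
def proj(d,P):
    T=np.linalg.inv(np.array(d['world_from_camera'])); c=T[:3,:3]@np.asarray(P,float)+T[:3,3]
    q,_=cv2.projectPoints(np.array([[c[0],-c[1],-c[2]]]),np.zeros(3),np.zeros(3),np.array(d['camera_matrix'],float),np.array(d['D'],float))
    return q[0,0]
def cloud(d):
    K=np.array(d['camera_matrix'],float);D=np.array(d['D'],float)
    vv,uu=np.mgrid[0:400,0:640]
    p=cv2.undistortPoints(np.stack([uu.ravel(),vv.ravel()],1).astype(float)[:,None],K,D)[:,0]
    z=d['z_map'].ravel().astype(float)
    T=np.array(d['world_from_camera'])
    c=np.stack([p[:,0]*z,-p[:,1]*z,-z],1)
    P=c@T[:3,:3].T+T[:3,3]; P[z<=0]=np.nan
    return P.reshape(400,640,3)
E
python3 - <<'E'
from h import *
np.set_printoptions(precision=4,suppress=True)
print(sensors.get_obs())
for n in ['scene','top','wrist']:
    d=shot(n,n+'0.png'); print(n,d['world_from_camera'],d['camera_matrix'][0][0],d['D'])
    for t in ['capacitor','bin','plate','clamp','handle','line_left','line_right','riser','edge','small_can']:
        try:
            print(t,[(np.round(x['location']),round(x['conf'],2)) for x in models.spot_point(t,n)[:3]])
        except Exception as e: print(t,e)
E
```

```text
pics
{'time': 0.0, 'q': array([72.3631,  5.012 , 10.0334, 95.1001,  0.0007, 90.0001]), 'qd': array([ 0.0569, -0.1115,  0.0655,  0.0477,  0.0999, -0.07  ]), 'joint_efforts': array([  0.0004, -52.0387,  46.4806,   0.0163,   0.0002,  -0.    ]), 'ee_pos': array([0.1666, 0.524 , 0.3032]), 'tcp_rot': array([-89.9993,   0.0787,  72.3631]), 'wrist_force': array([ 0.0807, -0.5095, -0.7798]), 'torque': array([0.0335, 0.0044, 0.0052]), 'opening': 0.08557592476922007}
scene [[ 0.5465 -0.4923  0.6775  1.2497]
 [ 0.8373  0.3064 -0.4528 -0.5678]
 [ 0.0153  0.8147  0.5797  0.7069]
 [ 0.      0.      0.      1.    ]] 441.9796087837619 [0.0327 0.     0.     0.     0.    ]
capacitor [(array([173., 247.]), 0.89), (array([222., 233.]), 0.75), (array([202., 212.]), 0.56)]
bin [(array([242., 246.]), 0.7), (array([373., 297.]), 0.26)]
plate [(array([419., 176.]), 0.89)]
clamp [(array([448., 172.]), 0.64)]
handle [(array([386., 176.]), 0.82)]
line_left [(array([402., 166.]), 0.71), (array([372., 300.]), 0.46)]
line_right [(array([425., 191.]), 0.92)]
riser [(array([474., 236.]), 0.23)]
edge []
small_can [(ar
[... 409 characters left out ...]
166.]), 0.62)]
clamp [(array([209., 164.]), 0.82)]
handle [(array([283., 173.]), 0.72)]
line_left [(array([249., 193.]), 0.7), (array([265., 189.]), 0.3)]
line_right [(array([259., 155.]), 0.56)]
riser [(array([265., 188.]), 0.63), (array([206., 165.]), 0.59), (array([402., 235.]), 0.44)]
edge [(array([203., 170.]), 0.87), (array([434., 212.]), 0.27)]
small_can [(array([431., 240.]), 0.66)]
wrist [[ 0.3024 -0.9165 -0.2618  0.1003]
 [ 0.9532  0.291   0.0823  0.5458]
 [ 0.0008 -0.2744  0.9616  0.3737]
 [ 0.      0.      0.      1.    ]] 359.2654293502277 [-0.023  0.     0.     0.     0.   ]
capacitor []
bin []
plate []
clamp []
handle []
line_left []
line_right []
riser []
edge []
small_can []
```

View pics/scene0.png

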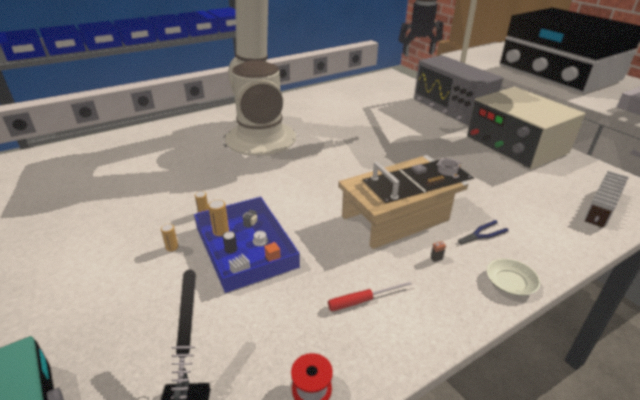

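View pics/top0.png

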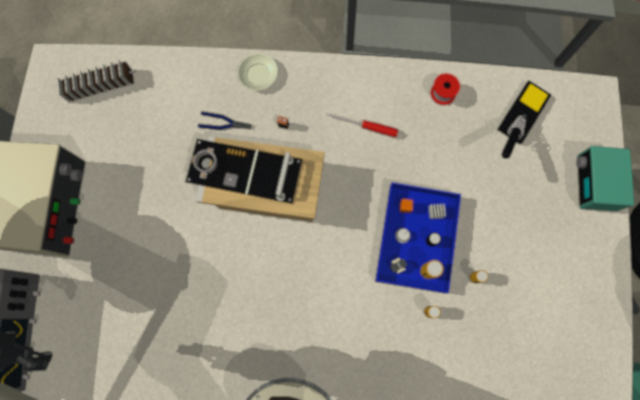

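View pics/wrist0.png

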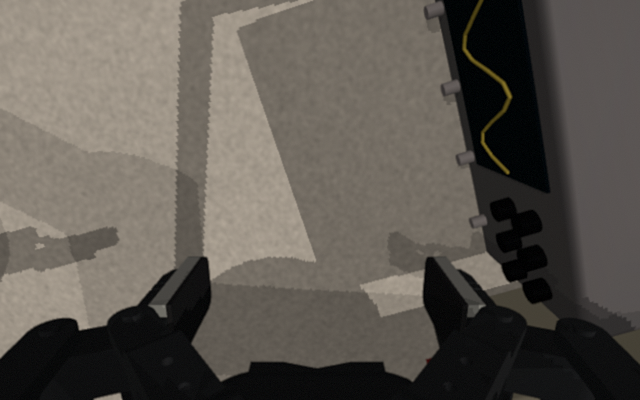

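The top view shows the plate on the riser at about (245,172), with its ring at (205,160), its line at (255,172) and its handle at (285,177). The bin is at (418,238). There are three gold cans: A in the bin at (432,268), B on the bench at (480,277) and C on the bench at (432,312). The task says in the bin and 85 mm tall, which points to A. I'll check this with depth and an enlarged crop.

Run:
```python
from h import *
np.set_printoptions(precision=4,suppress=True)
d=shot('top'); s=shot('scene')
np.savez('top.npz',**{k:np.array(v) for k,v in d.items()}); np.savez('scene.npz',**{k:np.array(v) for k,v in s.items()})
P=cloud(d); Q=cloud(s)
im=d['pixels']
c1=cv2.resize(im[180:330,360:510],(600,600),interpolation=cv2.INTER_CUBIC)
c2=cv2.resize(im[120:230,170:335],(780,520),interpolation=cv2.INTER_CUBIC)
c3=cv2.resize(s['pixels'][180:300,140:320],(780,520),interpolation=cv2.INTER_CUBIC)
cv2.imwrite('pics/c1.png',c1);cv2.imwrite('pics/c2.png',c2);cv2.imwrite('pics/c3.png',c3)
cv2.imwrite('pics/c4.png',cv2.resize(s['pixels'][140:250,325:490],(780,520),interpolation=cv2.INTER_CUBIC))
for nm,C in (('top',P),('scene',Q)):
    for (lo,hi) in ((0.08,0.1),):
        m=(C[...,2]>lo)&(C[...,2]<hi)&(C[...,0]>0.2)&(C[...,0]<0.6)&(C[...,1]<0.1)&(C[...,1]>-.7)
        n,l,st,ce=cv2.connectedComponentsWithStats(m.astype(np.uint8))
        for i in range(1,n):
            if st[i,4]>15:
                p=C[l==i]; print(nm,st[i],p.mean(0),p.min(0),p.max(0))
for u,v in ((435,265),(480,274),(433,310)): print(at_depth(d,u,v,1))
```

```text
top [426 260  18  18 237] [ 0.4041 -0.3092  0.0885] [ 0.3843 -0.3302  0.0816] [ 0.424  -0.2903  0.0944]
scene [338 185  21  22  72] [ 0.5487 -0.0317  0.095 ] [ 0.4994 -0.0361  0.0887] [ 0.5957 -0.0268  0.1   ]
scene [208 200  18  12 163] [ 0.4095 -0.3121  0.0869] [ 0.3858 -0.3302  0.0801] [ 0.4265 -0.2924  0.0907]
[ 0.4119 -0.311   0.0893]
[ 0.3994 -0.4242  0.0619]
[ 0.3101 -0.3148  0.0632]
```

View pics/c1.png

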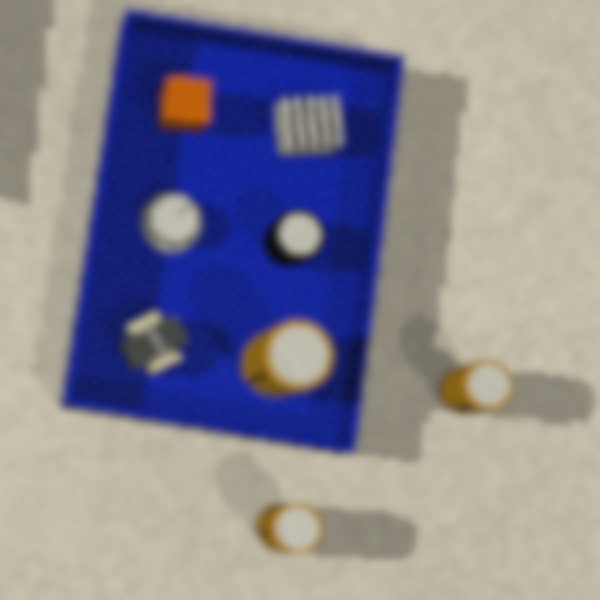

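View pics/c2.png

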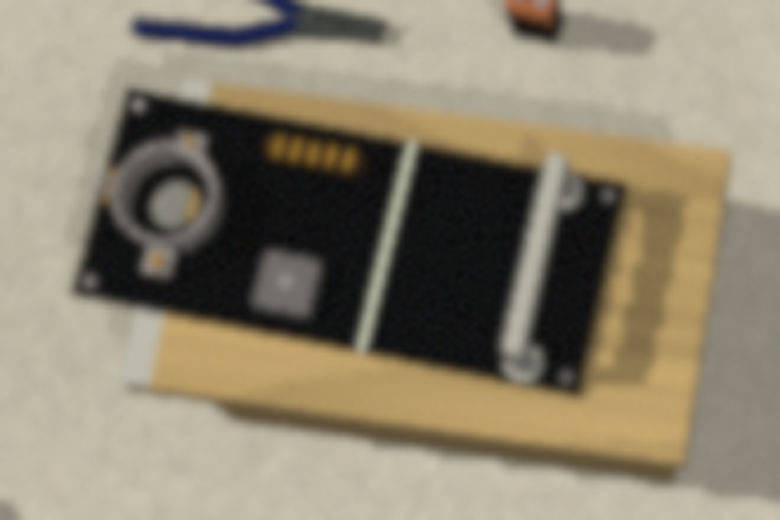

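View pics/c3.png

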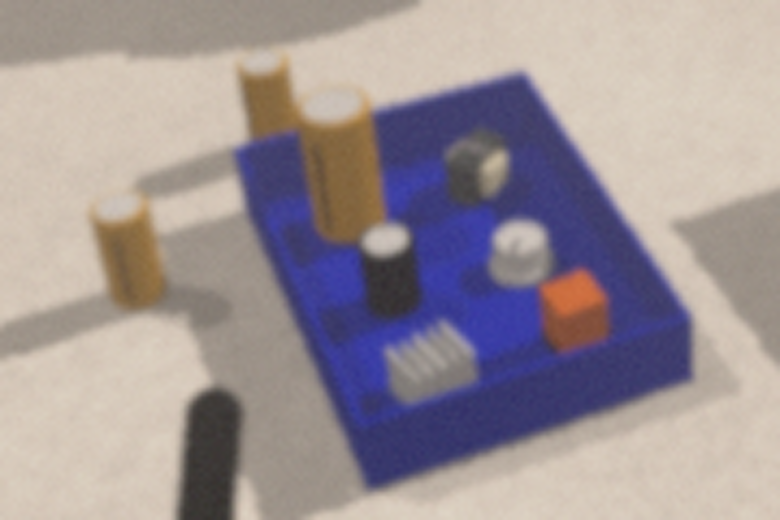

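View pics/c4.png

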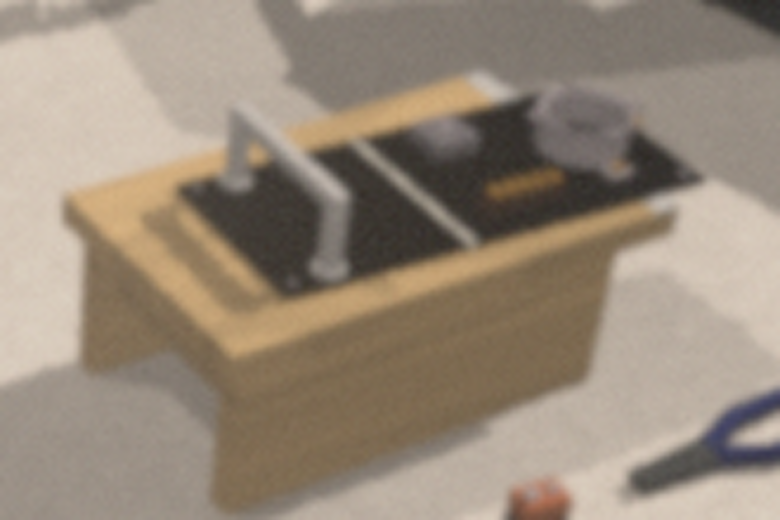

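Can A is 40 mm across with its top at z = 0.089, which is the 4 mm floor plus 85 mm. B and C are narrower and about 0.062 high, so A is the target. Next I'll measure the plate, riser and bin from the top view.

Run:
```python
from h import *
np.set_printoptions(precision=4,suppress=True)
d=dict(np.load('top.npz'))
f=lambda x,y:(170+x/780*165-.5,120+y/520*110-.5)
pl=[at_h(d,*f(*p),0.114) for p in ((130,92),(75,295),(585,392),(625,185))]
for p in pl: print('plate',p)
print('sizes',np.linalg.norm(pl[0]-pl[1]),np.linalg.norm(pl[1]-pl[2]),np.linalg.norm(pl[2]-pl[3]),np.linalg.norm(pl[3]-pl[0]))
c=sum(pl)/4;ax=(pl[0]+pl[1]-pl[2]-pl[3])[:2];print('c',c,'yaw',np.degrees(np.arctan2(ax[1],ax[0])))
ll=[at_h(d,*f(*p),0.114) for p in ((411,143),(362,350))];print('line',ll)
rs=[at_h(d,*f(*p),0.110) for p in ((187,82),(128,388),(685,465),(730,150))]
for p in rs: print('riser',p)
ax=(rs[0]+rs[1]-rs[2]-rs[3])[:2];print('sizes',np.linalg.norm(rs[0]-rs[1]),np.linalg.norm(rs[1]-rs[2]),np.linalg.norm(rs[2]-rs[3]),'c',sum(rs)/4,'yaw',np.degrees(np.arctan2(ax[1],ax[0])))
print('ring top',at_h(d,*f(163,193),0.136)); 
print('handle ends',at_h(d,*f(556,160),0.160),at_h(d,*f(514,340),0.160))
print(sensors.get_obs()['time'])
# top cloud of riser / edge
P=cloud(d); m=(P[...,2]>.105)&(P[...,2]<.118)&(P[...,0]>.4)
q=P[m]; print(q.min(0),q.max(0),np.median(q[:,2]))
```

```text
plate [0.6708 0.2669 0.114 ]
plate [0.5637 0.2807 0.114 ]
plate [0.5317 0.0229 0.114 ]
plate [0.6375 0.012  0.114 ]
sizes 0.10799933758283807 0.259764641163006 0.10627282670867201 0.2570875691234559
c [0.6009 0.1456 0.114 ] yaw 82.74468455770173
line [array([0.6525, 0.1206, 0.114 ]), array([0.5454, 0.1338, 0.114 ])]
riser [0.6791 0.2393 0.11  ]
riser [0.5194 0.2489 0.11  ]
riser [ 0.4998 -0.0281  0.11  ]
riser [ 0.6602 -0.0385  0.11  ]
sizes 0.16000567957975612 0.2776991840347261 0.16070707412878246 c [0.5896 0.1054 0.11  ] yaw 86.03418285885863
ring top [0.6126 0.2364 0.136 ]
handle ends [0.634  0.0418 0.16  ] [0.5449 0.0537 0.16  ]
1.75
[ 0.4009 -0.5061  0.105 ] [0.7429 0.6036 0.118 ] 0.11219481458082536
```

arm_command --rows '[3.5,2,-9,0,4,0,1,3.5,2,-18,0,8,0,1]'

```text
time: 1.92
ee_pos: [0.2478, 0.5209, 0.2916]
tcp_rot: [-90.0, -0.0, 64.4]
wrist_force: [-0.4, 0.7, -0.3]
opening: 0.0854
```

```bash
cat >> h.py <<'E'
def plan(x,y,z,yaw):
    o=sensors.get_obs(); from scipy.spatial.transform import Rotation as Ro
    R=Ro.from_euler('xyz',o['tcp_rot'],degrees=True)
    s=R.inv().apply(np.array([x,y,z])-o['ee_pos'])*100
    Rt=Ro.from_euler('xyz',[-90,0,yaw],degrees=True)
    rv=np.degrees((R.inv()*Rt).as_rotvec())
    print('t',o['time'],'pos',o['ee_pos'].round(4),'rot',np.round(o['tcp_rot'],2),'F',o['wrist_force'].round(2),'op',round(o['opening'],4),'q',o['q'].round(1))
    print('SHIFT cm',s.round(2),'TURN',rv.round(2),'rows>=',round(np.linalg.norm(s)/4.17,1),round(np.linalg.norm(rv)/7.16,1))
E
python3 - <<'E'
from h import *
plan(.58,.19,.33,20)
E
```

```text
t 1.9167 pos [0.2478 0.5209 0.2916] rot [-8.998e+01 -4.000e-02  6.444e+01] F [-0.39  0.67 -0.26] op 0.0854 q [64.5  8.4 12.5 94.   0.  90.1]
SHIFT cm [-15.52  -3.86 -44.24] TURN [-3.000e-02  4.444e+01  3.000e-02] rows>= 11.3 6.2
```

arm_command --rows '[-15.5,-3.9,-44.2,0,44.4,0,1,-15.5,-3.9,-44.2,0,44.4,0,1,-15.5,-3.9,-44.2,0,44.4,0,1,-15.5,-3.9,-44.2,0,44.4,0,1,-15.5,-3.9,-44.2,0,44.4,0,1,-15.5,-3.9,-44.2,0,44.4,0,1,-15.5,-3.9,-44.2,0,44.4,0,1,-15.5,-3.9,-44.2,0,44.4,0,1,-15.5,-3.9,-44.2,0,44.4,0,1,-15.5,-3.9,-44.2,0,44.4,0,1,-15.5,-3.9,-44.2,0,44.4,0,1,-15.5,-3.9,-44.2,0,44.4,0,1]'

```text
time: 2.92
ee_pos: [0.5828, 0.1849, 0.3307]
tcp_rot: [-90.1, -0.0, 19.8]
wrist_force: [0.3, -0.4, -0.1]
opening: 0.0853
```

Run:
```python
from h import *
d=shot('wrist','w1.png'); np.savez('w1.npz',**{k:np.array(v) for k,v in d.items()})
for t in ['clamp','line_left','line_right','handle','edge']:
    print(t,[(np.round(x['location'],1),round(x['conf'],2)) for x in models.spot_point(t,'wrist')[:2]])
plan(.405,-.31,.26,-37)
```

```text
clamp [(array([377.7, 140.1]), 0.6)]
line_left [(array([251.5, 223.8]), 0.74)]
line_right [(array([366.9, 276.2]), 0.65)]
handle [(array([263. , 353.4]), 0.67)]
edge [(array([362.3, 121.9]), 0.62)]
t 3.2167 pos [0.579  0.1899 0.3312] rot [-89.99   0.    20.04] F [-0.35 -0.65 -0.19] op 0.0853 q [18.2 14.3 23.7 99.4  0.  88.1]
SHIFT cm [-33.47   7.12 -41.  ] TURN [-1.000e-02  5.704e+01 -1.000e-02] rows>= 12.8 8.0
```

View pics/w1.png

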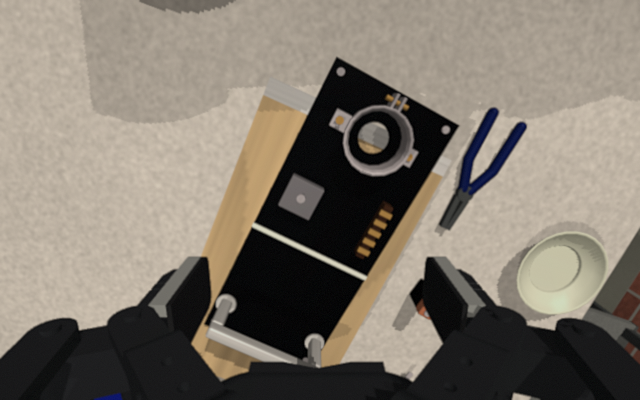

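Run:
```python
from h import *
np.set_printoptions(precision=4,suppress=True)
d=dict(np.load('w1.npz'))
im=d['pixels']
cv2.imwrite('pics/w1c.png',cv2.resize(im[50:290,200:480],(800,686),interpolation=cv2.INTER_CUBIC)[:600])
for n,u,v,h in (('ring',379,139,.136),('cornerL',338,58,.114),('cornerR',459,125,.114),('lineL',253,226,.114),('lineR',367,277,.114),('edgeL',268,79,.11),('edgeR',447,162,.11)):
    print(n,at_h(d,u,v,h),at_depth(d,u,v,1))
```

```text
ring [0.6126 0.2384 0.136 ] [0.6179 0.2372 0.1098]
cornerL [0.5652 0.2827 0.114 ] [0.5652 0.2827 0.114 ]
cornerR [0.6722 0.269  0.114 ] [0.7171 0.2763 0.0005]
lineL [0.5445 0.1335 0.114 ] [0.5446 0.1337 0.1145]
lineR [0.6535 0.1216 0.114 ] [0.6547 0.1201 0.1106]
edgeL [0.5199 0.2508 0.11  ] [0.5052 0.2508 0.0009]
edgeR [0.6776 0.2389 0.11  ] [0.6774 0.2389 0.1104]
```

View pics/w1c.png

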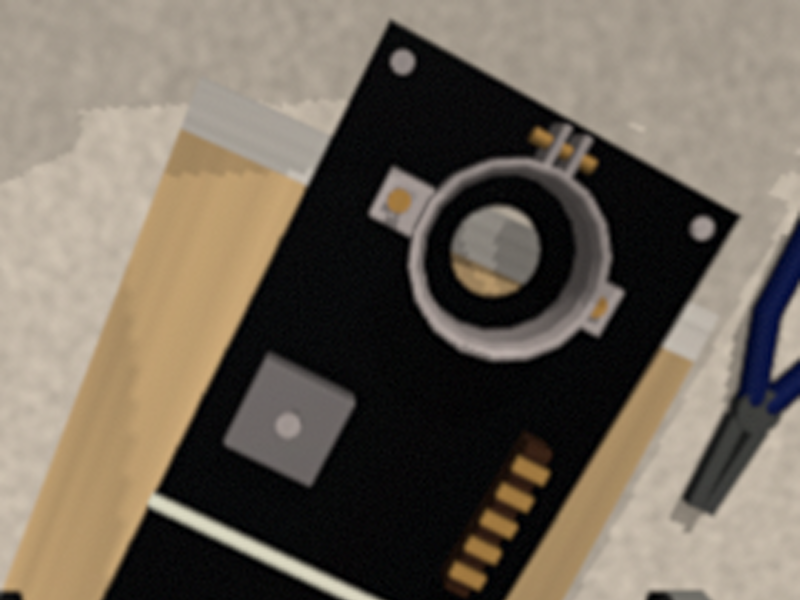

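arm_command --rows '[-33.5,7.1,-41,0,57,0,1,-33.5,7.1,-41,0,57,0,1,-33.5,7.1,-41,0,57,0,1,-33.5,7.1,-41,0,57,0,1,-33.5,7.1,-41,0,57,0,1,-33.5,7.1,-41,0,57,0,1,-33.5,7.1,-41,0,57,0,1,-33.5,7.1,-41,0,57,0,1,-33.5,7.1,-41,0,57,0,1,-33.5,7.1,-41,0,57,0,1,-33.5,7.1,-41,0,57,0,1,-33.5,7.1,-41,0,57,0,1]'

```text
time: 4.22
ee_pos: [0.4152, -0.2792, 0.2649]
tcp_rot: [-90.0, -0.1, -36.9]
wrist_force: [1.1, 0.4, -0.7]
opening: 0.0852
```

Run:
```python
from h import *
np.set_printoptions(precision=4,suppress=True)
d=shot('wrist','w2.png')
print([(np.round(x['location'],1),round(x['conf'],2)) for x in models.spot_point('capacitor','wrist')[:3]])
C=cloud(d)
m=(C[...,2]>.08)&(C[...,2]<.1); m[:, :]&=(C[...,0]>.37)&(C[...,0]<.45)&(C[...,1]<-.27)&(C[...,1]>-.35)
p=C[m];print(len(p),p.mean(0),p.min(0),p.max(0))
g=cv2.cvtColor(d['pixels'],cv2.COLOR_BGR2GRAY)
t=((C[...,2]>.0855)&(C[...,2]<.092)&m).astype(np.uint8)
cs,_=cv2.findContours(t,cv2.RETR_EXTERNAL,cv2.CHAIN_APPROX_NONE);c=max(cs,key=cv2.contourArea)
e=cv2.fitEllipse(c);print(e,at_h(d,*e[0],.089))
plan(.405,-.31,.26,-37)
```

```text
[(array([325.5, 207.6]), 0.67), (array([251.8, 262.6]), 0.63), (array([386. , 296.8]), 0.58)]
2234 [ 0.4053 -0.3081  0.0886] [ 0.3845 -0.3293  0.0801] [ 0.424  -0.2899  0.0913]
((329.6355895996094, 238.1337890625), (49.83181381225586, 52.61265182495117), 86.51021575927734) [ 0.4051 -0.3086  0.089 ]
t 4.3167 pos [ 0.4141 -0.2818  0.2637] rot [-90.06   0.03 -37.25] F [-0.31  2.33  0.01] op 0.085 q [-34.2  -2.4  -1.9  90.5  -0.1  93. ]
SHIFT cm [ 0.98  0.38 -2.8 ] TURN [ 0.06 -0.25 -0.03] rows>= 0.7 0.0
```

View pics/w2.png

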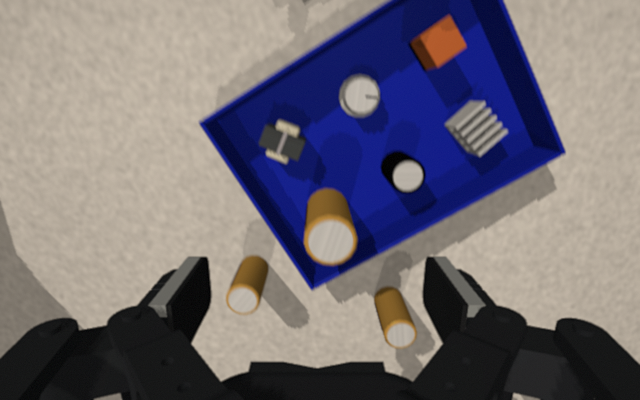

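The wrist view shows the big gold can in the bin corner, silver top at (330,238). The two smaller look-alikes are outside the bin at (243,298) and (400,333). I'll move over the target first, then descend.

arm_command --rows '[1,0.4,-2.7,0,0,0,1,1,2,-2.7,0,0,0,1,1,5,-2.7,0,0,0,1,1,8,-2.7,0,0,0,1,1,8,-2.7,0,0,0,1,1,8,-2.7,0,0,0,1]'

```text
time: 4.82
ee_pos: [0.4076, -0.3049, 0.1842]
tcp_rot: [-90.0, 0.1, -36.9]
wrist_force: [0.1, -0.2, 0.4]
opening: 0.0852
```

Run:
```python
from h import *
plan(.405,-.309,.128,-37)
```

```text
t 4.8167 pos [ 0.4076 -0.3049  0.1842] rot [-89.99   0.13 -36.94] F [ 0.05 -0.17  0.4 ] op 0.0852 q [-36.8  -1.2  -9.5  81.8   0.   90.1]
SHIFT cm [ 0.05  5.62 -0.49] TURN [-0.01  0.06 -0.13] rows>= 1.4 0.0
```

arm_command --rows '[0,0,-0.5,0,0,0,1,0,3,-0.5,0,0,0,1,0,5.6,-0.5,0,0,0,1,0,5.6,-0.5,0,0,0,1,0,5.6,-0.5,0,0,0,1]'

```text
time: 5.23
ee_pos: [0.4049, -0.3104, 0.1299]
tcp_rot: [-90.0, -0.0, -37.0]
wrist_force: [0.5, -0.2, 0.8]
opening: 0.0855
```

Run:
```python
from h import *
shot('wrist','w3.png')
plan(.405,-.309,.128,-37)
```

```text
t 5.2833 pos [ 0.4054 -0.3108  0.131 ] rot [-90.    -0.12 -37.02] F [1.3  0.44 0.26] op 0.0857 q [-37.5  -0.2 -14.5  75.7   0.   89.5]
SHIFT cm [-0.14  0.3   0.12] TURN [ 0.   -0.02  0.12] rows>= 0.1 0.0
```

View pics/w3.png

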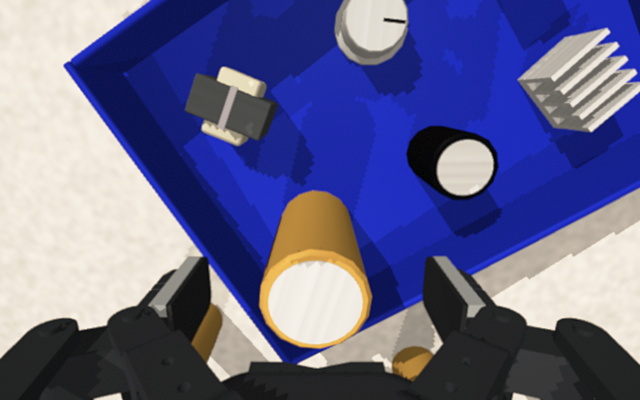

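The silver top (315,298) sits between the open fingers (210 and 428). I'll close on it now.

arm_command --rows '[0,0.2,0.1,0,0,0,1,0,0.2,0.1,0,0,0,-1,0,0.2,0.1,0,0,0,-1,0,0.2,0.1,0,0,0,-1,0,0.2,0.1,0,0,0,-1,0,0.2,0.1,0,0,0,-1,0,0.2,0.1,0,0,0,-1,0,0.2,0.1,0,0,0,-1,0,0.2,0.1,0,0,0,-1,0,0.2,0.1,0,0,0,-1]' --force 45

```text
time: 6.12
ee_pos: [0.4055, -0.3098, 0.1274]
tcp_rot: [-90.0, -0.1, -37.0]
wrist_force: [-1.5, 1.0, 6.6]
opening: 0.0388
```

Run:
```python
from h import *
plan(.405,-.309,.27,-37)
```

```text
t 6.1167 pos [ 0.4055 -0.3098  0.1274] rot [-9.000e+01 -5.000e-02 -3.704e+01] F [-1.54  1.03  6.63] op 0.0388 q [-37.4  -0.2 -14.8  75.3   0.   89.7]
SHIFT cm [ -0.08 -14.26   0.03] TURN [-0.   -0.04  0.05] rows>= 3.4 0.0
```

arm_command --rows '[0,-3,0,0,0,0,-1,0,-7,0,0,0,0,-1,0,-11,0,0,0,0,-1,0,-15,0,0,0,0,-1,0,-19,0,0,0,0,-1,0,-19,0,0,0,0,-1]'

```text
time: 6.62
ee_pos: [0.4061, -0.3102, 0.3246]
tcp_rot: [-90.0, -0.6, -37.0]
wrist_force: [1.7, -0.3, -0.3]
opening: 0.0385
```

Run:
```python
from h import *
plan(.6128,.2366,.32,20)
```

```text
t 6.6167 pos [ 0.4061 -0.3102  0.3246] rot [-90.    -0.58 -37.04] F [ 1.72 -0.33 -0.33] op 0.0385 q [-37.4  -0.4   6.9  96.7  -0.   89.7]
SHIFT cm [-16.44   0.29  56.1 ] TURN [  0.29 -57.04   0.53] rows>= 14.0 8.0
```

arm_command --rows '[-16.4,0,56.1,0,-57,0,-1,-16.4,0,56.1,0,-57,0,-1,-16.4,0,56.1,0,-57,0,-1,-16.4,0,56.1,0,-57,0,-1,-16.4,0,56.1,0,-57,0,-1,-16.4,0,56.1,0,-57,0,-1,-16.4,0,56.1,0,-57,0,-1,-16.4,0,56.1,0,-57,0,-1,-16.4,0,56.1,0,-57,0,-1,-16.4,0,56.1,0,-57,0,-1,-16.4,0,56.1,0,-57,0,-1,-16.4,0,56.1,0,-57,0,-1]'

```text
time: 7.62
ee_pos: [0.5827, 0.1601, 0.3163]
tcp_rot: [-90.0, 0.0, 20.0]
wrist_force: [1.4, -1.0, -0.5]
opening: 0.0388
```

Run:
```python
from h import *
plan(.6128,.2366,.30,20)
```

```text
t 7.6167 pos [0.5827 0.1601 0.3163] rot [-9.000e+01  2.000e-02  1.998e+01] F [ 1.42 -1.   -0.45] op 0.0388 q [15.4 13.  20.6 97.5 -0.  85.4]
SHIFT cm [5.44 1.63 6.16] TURN [ 0.   -0.02 -0.02] rows>= 2.0 0.0
```

arm_command --rows '[4.5,1,5,0,0,0,-1,4.5,2.5,5,0,0,0,-1,4.5,4,5,0,0,0,-1,4.5,4,5,0,0,0,-1,4.5,4,5,0,0,0,-1,4.5,4,5,0,0,0,-1]'

```text
time: 8.12
ee_pos: [0.6076, 0.2196, 0.2777]
tcp_rot: [-90.0, -0.0, 19.9]
wrist_force: [0.1, 0.2, -0.4]
opening: 0.0388
```

Run:
```python
from h import *
shot('wrist','w4.png');shot('top','t4.png');s=shot('scene');cv2.imwrite('pics/s4.png',cv2.resize(s['pixels'][80:250,325:490],(580,600)))
plan(.6128,.2366,.27,20)
```

```text
t 8.2667 pos [0.6078 0.2195 0.2783] rot [-90.    -0.13  19.9 ] F [ 0.52  0.45 -0.79] op 0.0388 q [19.9 18.2 22.6 94.3 -0.  90. ]
SHIFT cm [1.05 0.84 1.44] TURN [ 0.   -0.1   0.13] rows>= 0.5 0.0
```

View pics/w4.png

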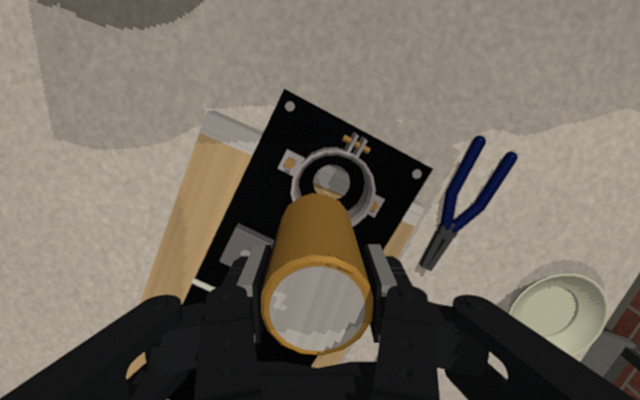

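View pics/s4.png

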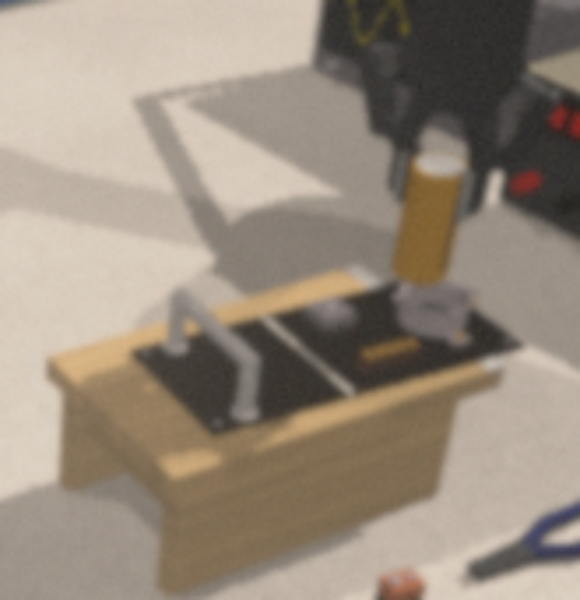

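Run:
```python
from h import *
np.set_printoptions(precision=4,suppress=True)
d=shot('wrist')
print('captop',at_h(d,317,306,.24),at_depth(d,317,306))
cv2.imwrite('pics/w5c.png',cv2.resize(d['pixels'][80:280,180:450],(800,593),interpolation=cv2.INTER_CUBIC))
print('ring',at_h(d,334,184,.136),at_h(d,333.5,190,.136))
for n,u,v in(('cL',284,90),('cR',432,169)): print(n,at_h(d,u,v,.114))
plan(.6128,.2366,.265,20)
```

```text
captop [0.6078 0.2206 0.24  ] [0.6078 0.2207 0.2401]
ring [0.6118 0.2413 0.136 ] [0.6129 0.2377 0.136 ]
cL [0.5641 0.2827 0.114 ]
cR [0.6724 0.2685 0.114 ]
t 8.3167 pos [0.6078 0.2196 0.2782] rot [-90.    -0.12  19.9 ] F [ 0.19  0.84 -2.26] op 0.0389 q [19.9 18.2 22.6 94.3  0.  90. ]
SHIFT cm [1.05 1.32 1.43] TURN [ 0.   -0.1   0.12] rows>= 0.5 0.0
```

View pics/w5c.png

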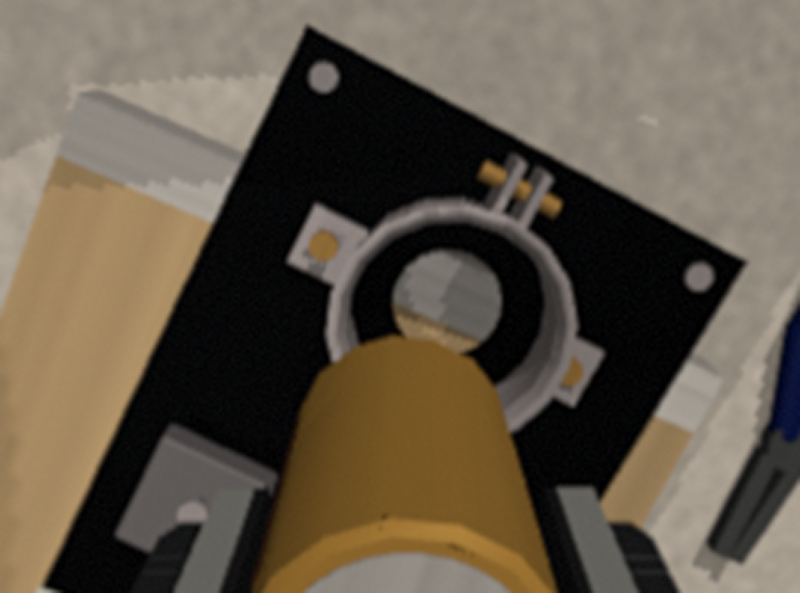

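arm_command --rows '[0.5,0.3,0.8,0,0,0,-1,1,1,1.4,0,0,0,-1,1,1.3,1.4,0,0,0,-1,1,1.3,1.4,0,0,0,-1,1,1.3,1.4,0,0,0,-1]'

```text
time: 8.73
ee_pos: [0.6121, 0.2371, 0.2629]
tcp_rot: [-90.0, 0.1, 20.0]
wrist_force: [0.3, -0.1, -0.7]
opening: 0.0387
```

Run:
```python
from h import *
np.set_printoptions(precision=4,suppress=True)
d=shot('wrist','w6.png')
s=shot('scene');cv2.imwrite('pics/s6.png',cv2.resize(s['pixels'][110:210,390:490],(600,600),interpolation=cv2.INTER_CUBIC))
plan(.6128,.2363,.2374,20)
```

```text
t 8.8333 pos [0.6122 0.2369 0.2636] rot [-90.     0.01  19.97] F [ 0.72 -0.54 -1.12] op 0.0388 q [21.2 19.5 22.7 93.1 -0.  91.2]
SHIFT cm [ 0.04  2.62 -0.07] TURN [ 0.   -0.03 -0.01] rows>= 0.6 0.0
```

View pics/w6.png

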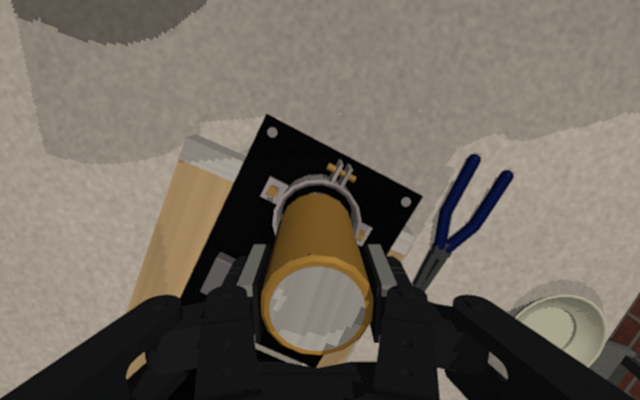

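View pics/s6.png

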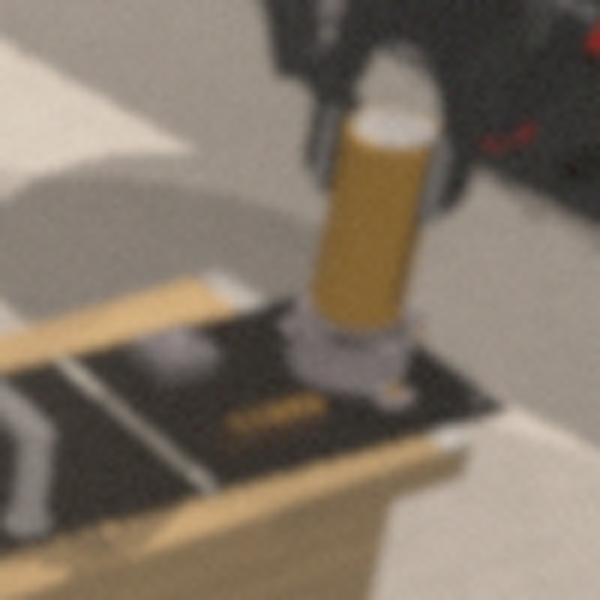

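The can is lined up over the ring in both views. I'll descend in small steps and watch the force.

arm_command --rows '[0,0.4,0,0,0,0,-1,0,0.8,0,0,0,0,-1,0,1.2,0,0,0,0,-1,0,1.2,0,0,0,0,-1]'

```text
time: 9.17
ee_pos: [0.612, 0.2367, 0.2504]
tcp_rot: [-90.0, 0.1, 20.0]
wrist_force: [0.5, 0.6, -1.1]
opening: 0.0386
```

Run:
```python
from h import *
plan(.6128,.2363,.2374,20)
```

```text
t 9.1667 pos [0.612  0.2367 0.2504] rot [-90.     0.09  19.96] F [ 0.46  0.56 -1.06] op 0.0386 q [21.1 19.3 21.  91.7  0.  91.2]
SHIFT cm [ 0.06  1.3  -0.06] TURN [ 0.   -0.04 -0.09] rows>= 0.3 0.0
```

Already 9 mm into the ring with no contact force. I'll continue down.

arm_command --rows '[0,0.4,0,0,0,0,-1,0,0.7,0,0,0,0,-1,0,1,0,0,0,0,-1,0,1.2,0,0,0,0,-1,0,1.2,0,0,0,0,-1]'

```text
time: 9.58
ee_pos: [0.6121, 0.2368, 0.2389]
tcp_rot: [-90.0, 0.0, 20.0]
wrist_force: [0.1, -0.2, -0.9]
opening: 0.0388
```

Run:
```python
from h import *
plan(.6128,.2363,.2374,20)
```

```text
t 9.5833 pos [0.6121 0.2368 0.2389] rot [-9.000e+01  5.000e-02  1.997e+01] F [ 0.05 -0.17 -0.92] op 0.0388 q [21.2 19.2 19.5 90.4 -0.  91.2]
SHIFT cm [ 0.04  0.15 -0.07] TURN [ 0.   -0.03 -0.05] rows>= 0.0 0.0
```

arm_command --rows '[0,0.1,0,0,0,0,-1,0,0.2,0,0,0,0,-1,0,0.25,0,0,0,0,-1,0,0.25,0,0,0,0,-1]'

```text
time: 9.92
ee_pos: [0.6123, 0.2369, 0.2375]
tcp_rot: [-90.0, -0.0, 20.0]
wrist_force: [-0.8, -0.7, -0.3]
opening: 0.0388
```

arm_command --rows '[0,0.1,0,0,0,0,-1,0,0.2,0,0,0,0,-1,0,0.2,0,0,0,0,-1]'

```text
time: 10.17
ee_pos: [0.6122, 0.2369, 0.2373]
tcp_rot: [-90.0, -0.1, 20.0]
wrist_force: [-4.3, -1.2, 10.9]
opening: 0.0388
```

Contact at 10.9 N, at the expected height, so the can is seated. Releasing now.

arm_command --rows '[0,0,0,0,0,0,1,0,0,0,0,0,0,1,0,0,0,0,0,0,1,0,0,0,0,0,0,1,0,0,0,0,0,0,1,0,0,0,0,0,0,1]'

```text
time: 10.67
ee_pos: [0.6123, 0.2369, 0.2349]
tcp_rot: [-90.0, 0.0, 20.0]
wrist_force: [0.2, -0.0, 0.2]
opening: 0.0856
```

Run:
```python
from h import *
d=shot('wrist','w7.png')
s=shot('scene');cv2.imwrite('pics/s7.png',cv2.resize(s['pixels'][110:210,390:490],(600,600),interpolation=cv2.INTER_CUBIC))
print(at_depth(d,317,306))
plan(.6128,.2363,.34,20)
```

```text
[0.61152056 0.23963718 0.19926306]
t 10.7667 pos [0.6123 0.2369 0.235 ] rot [-9.000e+01  1.000e-02  1.996e+01] F [0.41 0.9  0.26] op 0.0851 q [21.2 19.1 19.  89.9  0.  91.2]
SHIFT cm [  0.03 -10.5   -0.07] TURN [-0.   -0.04 -0.01] rows>= 2.5 0.0
```

View pics/w7.png

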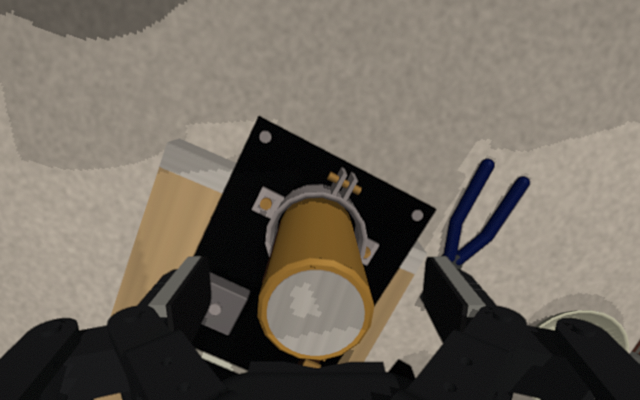

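View pics/s7.png

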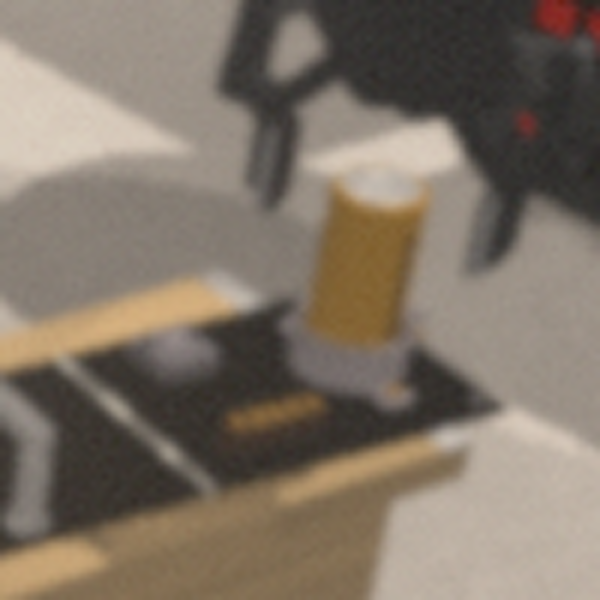

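The can's top is at z = 0.199, which is plate top 0.114 plus 85 mm. It stands upright in the ring and has been released. Now I'll go up and over to the handle.

arm_command --rows '[0,-3,0,0,0,0,1,0,-7,0,0,0,0,1,0,-10,0,0,0,0,1,0,-10,0,0,0,0,1,0,-10,0,0,0,0,1]'

```text
time: 11.18
ee_pos: [0.6127, 0.2371, 0.3374]
tcp_rot: [-90.0, -0.2, 20.0]
wrist_force: [-0.3, -0.6, -0.7]
opening: 0.0853
```

Run:
```python
from h import *
plan(.589,.048,.31,82.7)
```

```text
t 11.1833 pos [0.6127 0.2371 0.3374] rot [-90.    -0.23  19.97] F [-0.33 -0.64 -0.72] op 0.0853 q [ 21.2  21.8  33.9 101.9  -0.   91.2]
SHIFT cm [ -8.7    2.7  -16.96] TURN [  0.12 -62.73   0.21] rows>= 4.6 8.8
```

arm_command --rows '[-2,0,-4,0,-7,0,1,-4,0,-8,0,-14,0,1,-6,0,-12,0,-21,0,1,-8.7,1,-17,0,-28,0,1,-8.7,2.7,-17,0,-35,0,1,-8.7,2.7,-17,0,-42,0,1,-8.7,2.7,-17,0,-49,0,1,-8.7,2.7,-17,0,-56,0,1,-8.7,2.7,-17,0,-62.7,0,1,-8.7,2.7,-17,0,-62.7,0,1,-8.7,2.7,-17,0,-62.7,0,1]'

```text
time: 12.1
ee_pos: [0.5883, 0.0474, 0.3069]
tcp_rot: [-89.9, 0.0, 82.5]
wrist_force: [-0.4, -0.1, 1.4]
opening: 0.0854
```

Run:
```python
from h import *
np.set_printoptions(precision=4,suppress=True)
d=shot('wrist','w8.png')
for t in ['handle','line_left','line_right']:
    for x in models.spot_point(t,'wrist')[:2]: print(t,np.round(x['location'],1),round(x['conf'],2), at_h(d,*x['location'],.16 if t=='handle' else .114))
np.savez('w8.npz',**{k:np.array(v) for k,v in d.items()})
plan(.589,.048,.209,82.7)
```

```text
handle [316. 208.] 0.87 [0.5862 0.048  0.16  ]
handle [446.8 188.6] 0.64 [0.5844 0.1306 0.16  ]
line_left [429.3 115.3] 0.92 [0.5422 0.1356 0.114 ]
line_right [419.9 257.6] 0.84 [0.6524 0.123  0.114 ]
t 12.3 pos [0.5885 0.0474 0.3078] rot [-89.98   0.01  82.54] F [0.3  0.53 0.4 ] op 0.0853 q [ 4.6 10.8 17.  96.2 -0.  12.1]
SHIFT cm [ 0.06  9.88 -0.05] TURN [-0.02 -0.16 -0.01] rows>= 2.4 0.0
```

View pics/w8.png

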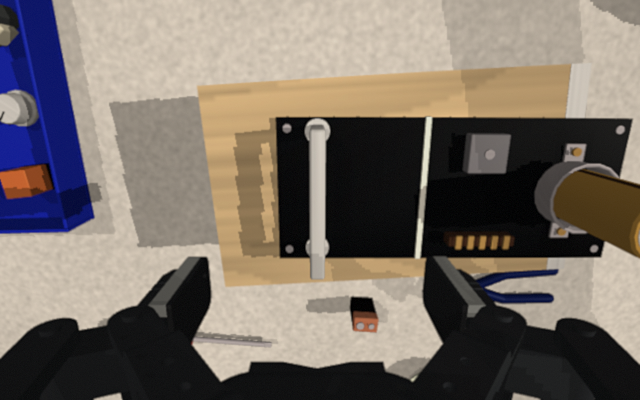

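The bar (318,200) is centred between the jaws and parallel to the pads. The line runs from (429,116) to (418,258). Descending onto the bar.

arm_command --rows '[0,3,0,0,0,0,1,0,6,0,0,0,0,1,0,8.5,0,0,0,0,1,0,9.7,0,0,0,0,1,0,9.7,0,0,0,0,1,0,9.7,0,0,0,0,1]'

```text
time: 12.8
ee_pos: [0.5885, 0.0474, 0.2116]
tcp_rot: [-90.0, 0.0, 82.6]
wrist_force: [0.7, -0.3, 0.9]
opening: 0.0856
```

Run:
```python
from h import *
np.set_printoptions(precision=4,suppress=True)
d=shot('wrist','w9.png')
plan(.589,.048,.209,82.7)
```

```text
t 12.85 pos [0.589  0.0475 0.2127] rot [-90.09  -0.02  82.64] F [0.17 0.77 0.2 ] op 0.0852 q [ 4.6  9.6  5.1 85.4 -0.  12. ]
SHIFT cm [0.05 0.37 0.  ] TURN [ 0.09 -0.06  0.02] rows>= 0.1 0.0
```

View pics/w9.png

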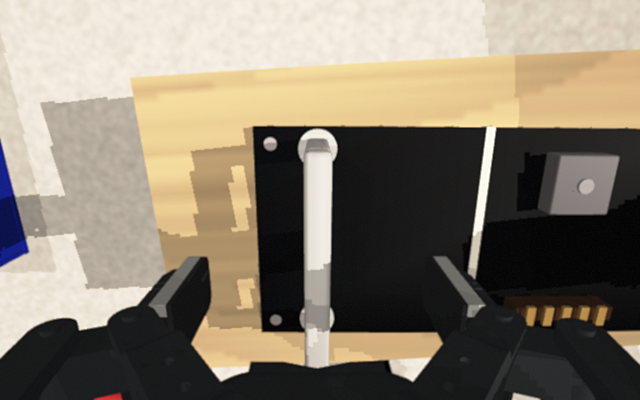

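arm_command --rows '[0,0.3,0,0,0,0,1,0,0.3,0,0,0,0,-1,0,0.3,0,0,0,0,-1,0,0.3,0,0,0,0,-1,0,0.3,0,0,0,0,-1,0,0.3,0,0,0,0,-1,0,0.3,0,0,0,0,-1,0,0.3,0,0,0,0,-1,0,0.3,0,0,0,0,-1,0,0.3,0,0,0,0,-1,0,0.3,0,0,0,0,-1,0,0.3,0,0,0,0,-1]' --force 60

```text
time: 13.85
ee_pos: [0.5886, 0.0474, 0.2084]
tcp_rot: [-90.0, -0.0, 82.7]
wrist_force: [-0.5, 1.0, 3.9]
opening: 0.009
```

Run:
```python
from h import *
np.set_printoptions(precision=4,suppress=True)
d=shot('wrist','w10.png'); np.savez('w10.npz',**{k:np.array(v) for k,v in d.items()})
for t in ['line_left','line_right']:
    for x in models.spot_point(t,'wrist')[:1]: print(t,np.round(x['location'],1),round(x['conf'],2), at_h(d,*x['location'],.114))
plan(.589,.048,.209,82.7)
```

```text
line_left [494.1 127.9] 0.74 [0.5432 0.1351 0.114 ]
t 14.0 pos [0.5886 0.0474 0.2084] rot [-90.02  -0.01  82.67] F [-1.26  2.13  4.  ] op 0.0092 q [ 4.6  9.6  4.7 85.   0.  11.9]
SHIFT cm [ 0.06 -0.06 -0.03] TURN [ 0.02 -0.03  0.01] rows>= 0.0 0.0
```

View pics/w10.png

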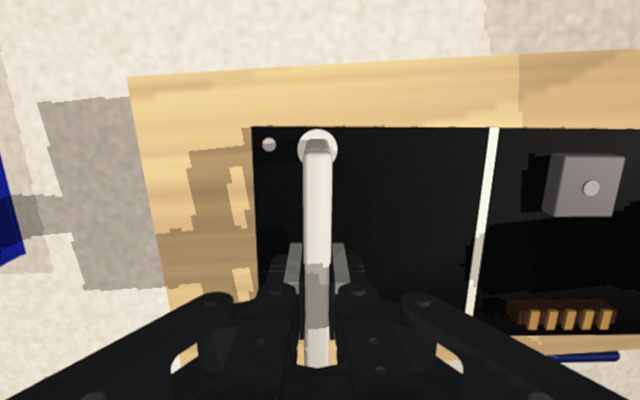

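The bar is gripped (opening 9 mm, about 4 N down) and everything is still flat. I'll begin the slide, squaring the yaw by about 3.2° along the way with a slight downward push.

arm_command --rows '[0,0.05,0,0,0,0,-1,0.3,0.1,0,0,0,0,-1,0.8,0.1,0,0,-0.3,0,-1,1.4,0.1,0,0,-0.6,0,-1,2.0,0.1,0,0,-0.9,0,-1,2.6,0.1,0,0,-1.2,0,-1,3.2,0.1,0,0,-1.5,0,-1,3.8,0.1,0.1,0,-1.8,0,-1,4.4,0.1,0.1,0,-2.1,0,-1,4.8,0.1,0.1,0,-2.4,0,-1,5,0.1,0.1,0,-2.6,0,-1,5,0.1,0.1,0,-2.6,0,-1]'

```text
time: 15.0
ee_pos: [0.5944, 0.0964, 0.2083]
tcp_rot: [-90.1, 0.1, 85.2]
wrist_force: [0.1, -5.9, 9.3]
opening: 0.0089
```

Run:
```python
from h import *
d=shot('wrist','w11.png')
plan(.6013,.1645,.2084,86)
```

```text
t 15.05 pos [0.5944 0.0963 0.2083] rot [-9.013e+01  9.000e-02  8.523e+01] F [ 0.6  -4.8   8.86] op 0.0089 q [ 9.2 11.2  6.4 85.1 -0.1 14. ]
SHIFT cm [ 6.85 -0.02 -0.12] TURN [ 0.13 -0.77 -0.09] rows>= 1.6 0.1
```

View pics/w11.png

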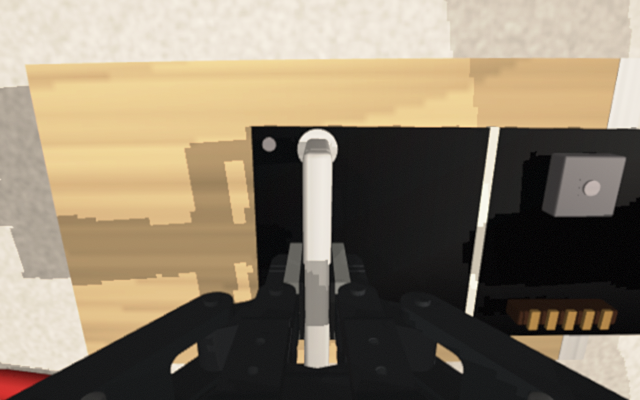

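Plate and gripper move together: the line is at the same pixels as before. Continuing to about 2 cm short.

arm_command --rows '[0.3,0,0,0,0,0,-1,0.8,0,0,0,-0.2,0,-1,1.4,0,0,0,-0.3,0,-1,2.0,0,-0.1,0,-0.4,0,-1,2.6,0,-0.1,0,-0.5,0,-1,3.2,0,-0.1,0,-0.6,0,-1,3.8,0,-0.1,0,-0.7,0,-1,4.4,0,-0.1,0,-0.7,0,-1,4.8,0,-0.1,0,-0.7,0,-1,5,0,-0.1,0,-0.7,0,-1,5,0,-0.1,0,-0.7,0,-1]'

```text
time: 15.97
ee_pos: [0.5994, 0.1461, 0.2083]
tcp_rot: [-90.1, 0.1, 85.9]
wrist_force: [0.6, -4.9, 9.6]
opening: 0.0088
```

Run:
```python
from h import *
np.set_printoptions(precision=4,suppress=True)
d=shot('wrist','w12.png'); np.savez('w12.npz',**{k:np.array(v) for k,v in d.items()})
t=shot('top'); cv2.imwrite('pics/t12.png',cv2.resize(t['pixels'][110:230,140:335],(800,492),interpolation=cv2.INTER_CUBIC)); np.savez('t12.npz',**{k:np.array(v) for k,v in t.items()})
plan(.6013,.1645,.2084,86)
```

```text
t 16.0667 pos [0.5995 0.146  0.2083] rot [-90.12   0.08  85.93] F [-0.99 -4.88  9.66] op 0.0089 q [13.7 13.3  8.9 85.5 -0.1 17.8]
SHIFT cm [ 1.85 -0.01 -0.05] TURN [ 0.12 -0.07 -0.08] rows>= 0.4 0.0
```

View pics/w12.png

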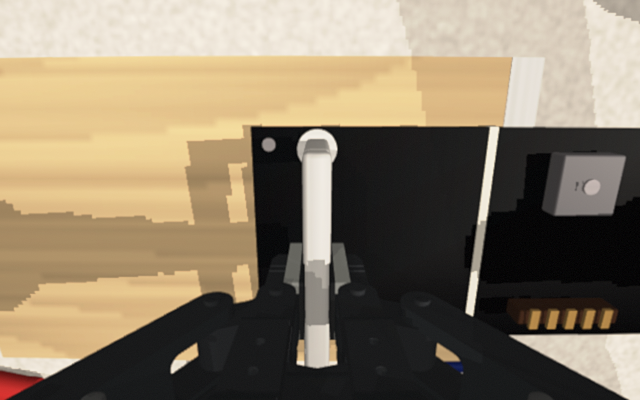

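View pics/t12.png

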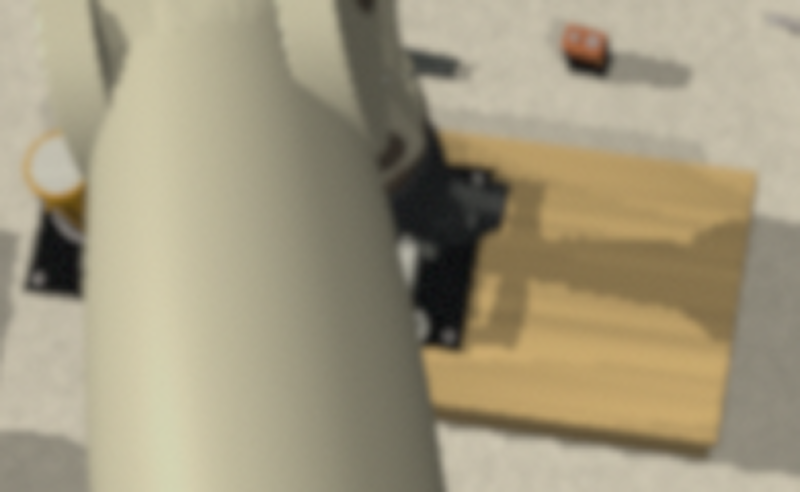

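Run:
```python
from h import *
np.set_printoptions(precision=4,suppress=True)
d=dict(np.load('w12.npz'))
im=d['pixels']
cv2.imwrite('pics/w12c.png',cv2.resize(im[45:135,460:580],(800,600),interpolation=cv2.INTER_CUBIC))
cv2.imwrite('pics/w12d.png',cv2.resize(im[290:370,420:540],(800,533),interpolation=cv2.INTER_CUBIC))
s=shot('scene');cv2.imwrite('pics/s12.png',cv2.resize(s['pixels'][120:240,350:510],(800,600),interpolation=cv2.INTER_CUBIC)); np.savez('s12.npz',**{k:np.array(v) for k,v in s.items()})
```

```text
(no output)
```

View pics/w12c.png

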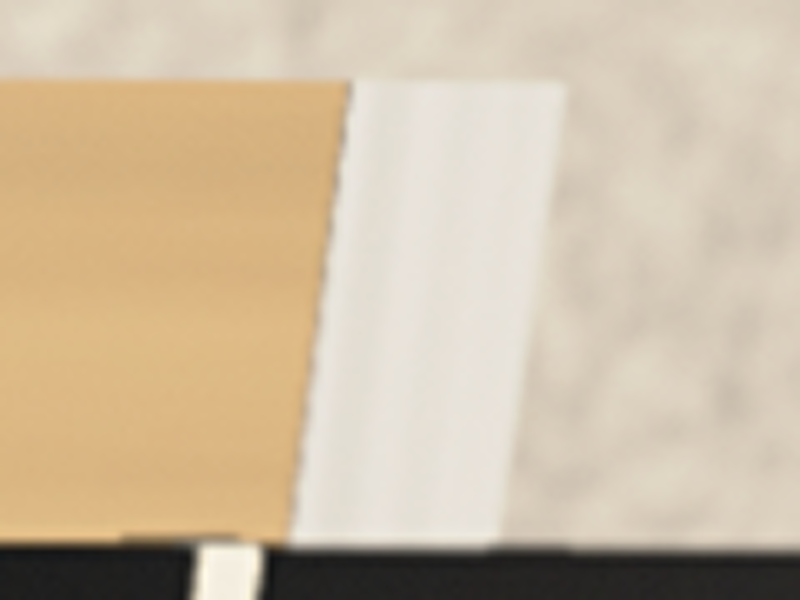

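View pics/w12d.png

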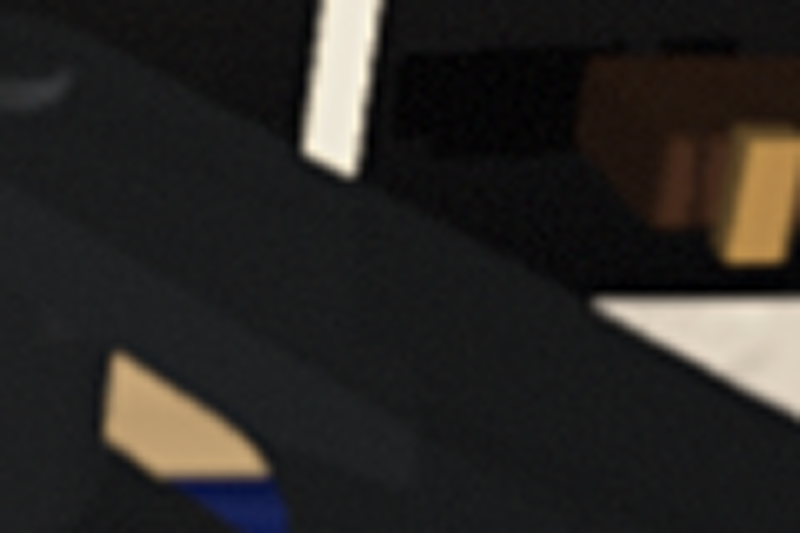

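View pics/s12.png

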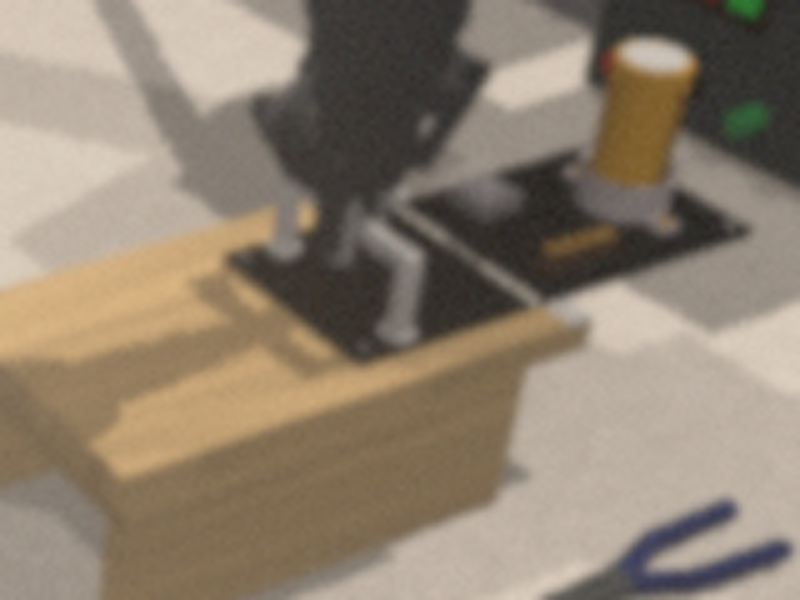

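```bash
cat > g.py <<'E'
from h import *
np.set_printoptions(precision=4,suppress=True)
def rep(d,e1,e2,l1,l2):
    E1,E2=at_h(d,*e1,.110),at_h(d,*e2,.110); L1,L2=at_h(d,*l1,.114),at_h(d,*l2,.114)
    print('edge',E1,E2,'line',L1,L2)
    ye=np.degrees(np.arctan2(*(E2-E1)[[1,0]])); yl=np.degrees(np.arctan2(*(L2-L1)[[1,0]]))
    print('edge yaw',ye+90,'line yaw',yl+90)
    for yaw,ref in((ye+90,E2),(85.8,E2),(86,(E1+E2)/2)):
        n=np.array([np.cos(np.radians(yaw)),np.sin(np.radians(yaw))])
        u=(L2-L1)/np.linalg.norm(L2-L1); Le=L1+u*0.11
        print('yaw',yaw,'line_left x',(L1-ref)[:2]@n,'line_right x',(Le-ref)[:2]@n)
E
python3 - <<'E'
from g import *
d=dict(np.load('w12.npz'))
rep(d,(544.6,56.95),(534.2,126.25),(493.5,126.7),(469.2,314.4))
E
```

```text
edge [0.52   0.2532 0.11  ] [0.5502 0.2513 0.11  ] line [0.5487 0.2303 0.114 ] [0.6457 0.224  0.114 ]
edge yaw 86.26699284070865 line yaw 86.27486616425719
yaw 86.26699284070865 line_left x -0.020997819927809896 line_right x -0.0209827042317678
yaw 85.8 line_left x -0.020998159711503116 line_right x -0.020086492560757896
yaw 86 line_left x -0.020927827154988705 line_right x -0.020400124026563906
```

The line and edge are parallel (86.3° each), with 21 mm left by relative measurement. Sliding 2 cm more.

arm_command --rows '[0.2,0,0,0,0,0,-1,0.5,0,0,0,0,0,-1,0.9,0,0,0,0,0,-1,1.3,0,0,0,0,0,-1,1.6,0,0,0,0,0,-1,1.9,0,0,0,0,0,-1,2,0,0,0,0,0,-1,2,0,0,0,0,0,-1,2,0,0,0,0,0,-1]'

```text
time: 16.87
ee_pos: [0.6009, 0.1657, 0.2083]
tcp_rot: [-90.1, 0.1, 85.9]
wrist_force: [-1.3, -6.6, 8.9]
opening: 0.0087
```

Run:
```python
from g import *
d=shot('wrist','w13.png'); np.savez('w13.npz',**{k:np.array(v) for k,v in d.items()})
im=d['pixels']
cv2.imwrite('pics/w13c.png',cv2.resize(im[45:135,440:560],(800,600),interpolation=cv2.INTER_CUBIC))
s=shot('scene');cv2.imwrite('pics/s13.png',cv2.resize(s['pixels'][120:240,350:510],(800,600),interpolation=cv2.INTER_CUBIC)); np.savez('s13.npz',**{k:np.array(v) for k,v in s.items()})
plan(.6013,.1665,.2084,86)
```

```text
t 16.9667 pos [0.6009 0.1657 0.2084] rot [-90.13   0.1   85.91] F [-0.99 -6.93  9.8 ] op 0.0092 q [15.5 14.2  9.9 85.7 -0.1 19.6]
SHIFT cm [ 0.08 -0.   -0.04] TURN [ 0.13 -0.09 -0.1 ] rows>= 0.0 0.0
```

View pics/w13c.png

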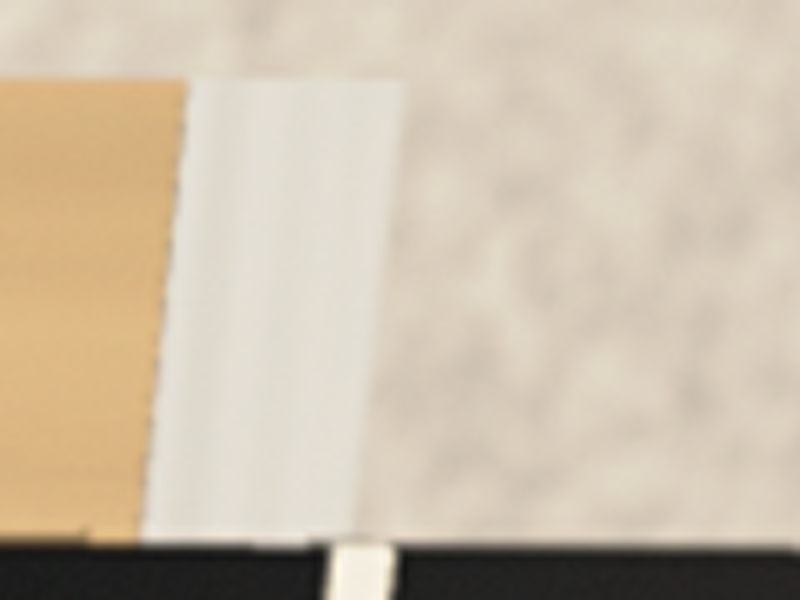

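View pics/s13.png

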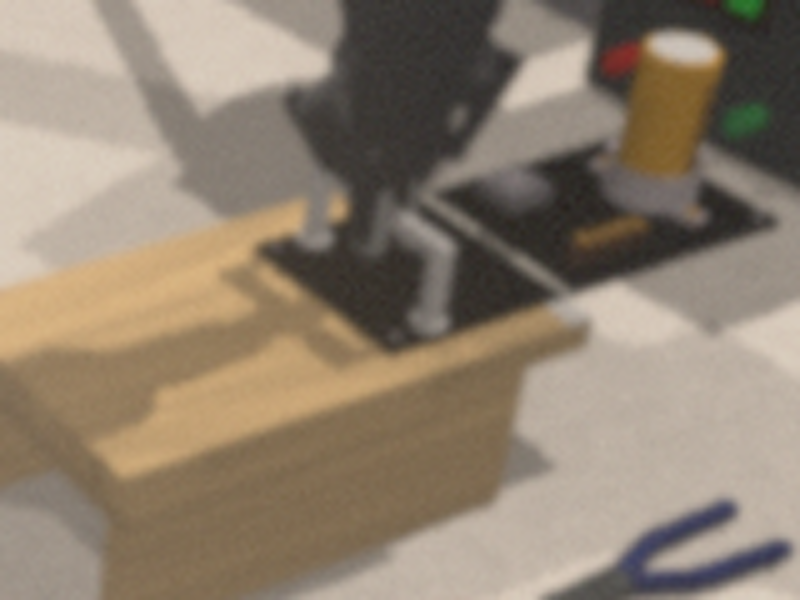

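Run:
```python
from g import *
d=dict(np.load('w13.npz'))
rep(d,(500.4,57),(492.75,125.5),(493.8,126.4),(469.2,314.4))
s=dict(np.load('s13.npz'))
print('scene edge corner',at_h(s,350+588/5-.5,120+322/5-.5,.11),'line right',at_h(s,350+565/5-.5,120+290/5-.5,.114))
C=cloud(d)
# plate flatness: top-surface points of plate near side/line
for u,v in((400,150),(440,230),(520,150),(560,250),(360,140)): print((u,v),C[v,u])
for u,v in((480,80),(300,80)): print('riser',C[v,u])
```

```text
edge [0.5203 0.2532 0.11  ] [0.55   0.2515 0.11  ] line [0.55   0.2501 0.114 ] [0.6471 0.2436 0.114 ]
edge yaw 86.79181584617766 line yaw 86.18891727701717
yaw 86.79181584617766 line_left x -0.001402436089612692 line_right x -0.002559896889098091
yaw 85.8 line_left x -0.0014010294392620458 line_right x -0.0006543676028821135
yaw 86 line_left x -0.001195822420905534 line_right x -0.0008331279433279016
scene edge corner [0.6805 0.2348 0.11  ] line right [0.6578 0.2421 0.114 ]
(400, 150) [0.558  0.2079 0.1129]
(440, 230) [0.5984 0.227  0.1139]
(520, 150) [0.5614 0.2626 0.1147]
(560, 250) [0.6131 0.2871 0.1147]
(360, 140) [0.5519 0.1895 0.1143]
riser [0.5295 0.2448 0.1096]
riser [0.524  0.1644 0.1104]
```

The wrist view puts the line about 1 mm short of the edge. The blurry scene view differs by several mm at the corner, so I'll overlay the predictions on it.

Run:
```python
from g import *
s=dict(np.load('s13.npz'))
x0,y0,k=420,140,12
c=cv2.resize(s['pixels'][y0:y0+50,x0:x0+66],None,fx=k,fy=k,interpolation=cv2.INTER_CUBIC)
def mk(P,col):
    p=(proj(s,P)+.5-[x0,y0])*k; cv2.drawMarker(c,tuple(int(a) for a in p),col,cv2.MARKER_CROSS,14,1); print(P,(p/k+[x0,y0]).round(1))
n=np.array([np.cos(np.radians(86)),np.sin(np.radians(86))]);e=np.array([-n[1],n[0]])
m=np.array([.5988,.2449])+.002*n   # wrist-consistent edge
for t in (-.08,-.06,.08): mk([*(m+t*e),.11],(0,0,255))
mk([*(m+-.08*e),.085],(255,0,255))
for P in ([.6598,.2428,.114],[.55,.2501,.114]): mk(P,(0,255,0))
cv2.imwrite('pics/s13o.png',c)
# depth at corner
C=cloud(s)
for v in range(178,192,2): print(v,[tuple(C[v,u].round(3)) for u in (462,465,467,469)])
```

```text
[np.float64(0.6787446369682741), np.float64(0.24131461020098965), 0.11] [468.9 183.3]
[np.float64(0.6587933559630778), np.float64(0.24270973967587214), 0.11] [463.2 179.4]
[np.float64(0.5191343889267024), np.float64(0.2524756460000497), 0.11] [426.8 155. ]
[np.float64(0.6787446369682741), np.float64(0.24131461020098965), 0.085] [466.9 191.6]
[0.6598, 0.2428, 0.114] [463.8 178.3]
[0.55, 0.2501, 0.114] [434.5 158.8]
178 [(np.float64(0.659), np.float64(0.239), np.float64(0.114)), (np.float64(0.66), np.float64(0.25), np.float64(0.111)), (np.float64(0.553), np.float64(0.407), np.float64(-0.0)), (np.float64(0.558), np.float64(0.41), np.float64(0.002))]
180 [(np.float64(0.662), np.float64(0.237), np.float64(0.111)), (np.float64(0.557), np.float64(0.394), np.float64(-0.0)), (np.float64(0.56), np.float64(0.4), np.float64(-0.001)), (np.float64(0.566), np.float64(0.401), np.float64(0.002))]
182 [(np.float64(0.667), np.float64(0.232), np.float64(0.109)), (np.float64(0.671), np.float64(0.238), np.float64(0.11)), (np.float64(0.568), np.float64(0.391), np.float64(-0.0)), (np.float64(0.57), np.float
[... 295 characters left out ...]
, np.float64(0.221), np.float64(0.107)), (np.float64(0.679), np.float64(0.231), np.float64(0.104)), (np.float64(0.681), np.float64(0.235), np.float64(0.104)), (np.float64(0.587), np.float64(0.378), np.float64(0.001))]
188 [(np.float64(0.679), np.float64(0.221), np.float64(0.102)), (np.float64(0.68), np.float64(0.231), np.float64(0.099)), (np.float64(0.681), np.float64(0.237), np.float64(0.097)), (np.float64(0.592), np.float64(0.373), np.float64(-0.002))]
190 [(np.float64(0.68), np.float64(0.222), np.float64(0.096)), (np.float64(0.679), np.float64(0.234), np.float64(0.091)), (np.float64(0.596), np.float64(0.361), np.float64(-0.002)), (np.float64(0.599), np.float64(0.366), np.float64(-0.002))]
```

View pics/s13o.png

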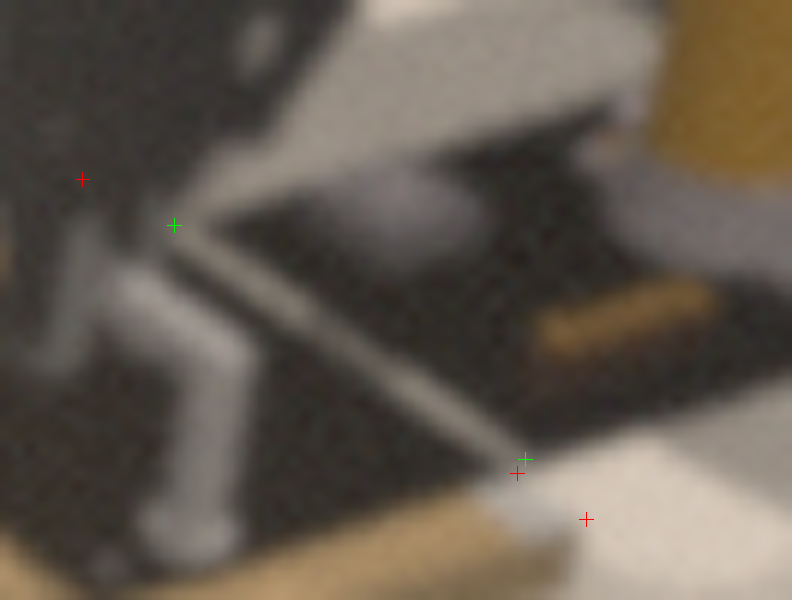

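The overlay agrees to about a pixel. The wrist view gives −1 mm and dead reckoning gives +1 mm, so the line is centred on the edge within tolerance. I'll hold briefly and do a final check on stillness, level and the can.

arm_command --rows '[0,0,0,0,0,0,-1,0,0,0,0,0,0,-1,0,0,0,0,0,0,-1,0,0,0,0,0,0,-1,0,0,0,0,0,0,-1,0,0,0,0,0,0,-1]'

```text
time: 17.47
ee_pos: [0.6009, 0.1657, 0.2083]
tcp_rot: [-90.1, 0.1, 85.9]
wrist_force: [-0.5, -5.6, 9.1]
opening: 0.0089
```

Run:
```python
from g import *
d=shot('wrist','w14.png'); s=shot('scene','s14.png'); t=shot('top','t14.png')
for n,c in(('scene',s),('top',t)):
    C=cloud(c); m=(C[...,2]>.19)&(C[...,2]<.208)&(abs(C[...,0]-.613)<.06)&(abs(C[...,1]-.356)<.05)
    p=C[m]; print(n,len(p),p.mean(0),p.min(0),p.max(0))
n=np.array([np.cos(np.radians(86)),np.sin(np.radians(86))])
o=sensors.get_obs(); print('expected clamp',o['ee_pos'][:2]+.19*n)
C=cloud(d); r=C[130:300:3,500:620:3].reshape(-1,3); r=r[(abs(r[:,2]-.114)<.0025)]
A=np.c_[r[:,:2],np.ones(len(r))]; k=np.linalg.lstsq(A,r[:,2],rcond=None)[0]; print('plate slope',k[:2],len(r),'mean z',r[:,2].mean())
plan(.6013,.1665,.2084,86)
```

```text
scene 132 [0.6163 0.349  0.1975] [0.5949 0.3324 0.1905] [0.6322 0.3741 0.2023]
top 134 [0.6092 0.3596 0.1993] [0.5941 0.344  0.1916] [0.6287 0.3748 0.2039]
expected clamp [0.6141 0.3553]
plate slope [ 0.0032 -0.0013] 1798 mean z 0.11400951215383096
t 17.6167 pos [0.6008 0.1657 0.2083] rot [-90.12   0.1   85.91] F [-0.14 -5.95  9.25] op 0.0088 q [15.5 14.2  9.9 85.7 -0.1 19.6]
SHIFT cm [ 0.08 -0.01 -0.04] TURN [ 0.12 -0.09 -0.1 ] rows>= 0.0 0.0
```

View pics/w14.png

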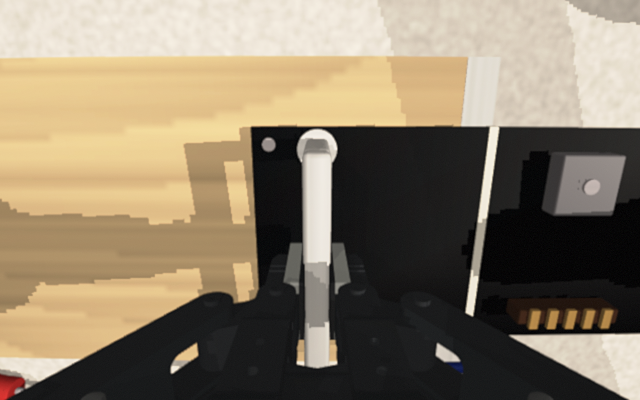

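View pics/s14.png

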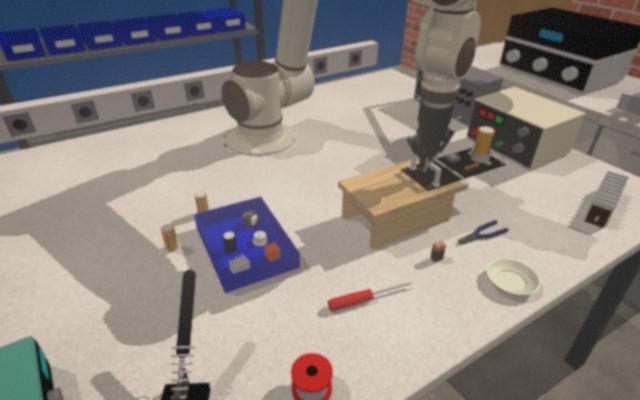

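The plate is level (slope under 0.004), with its top at z = 0.114. The line at (493,127) is flush with the trim's outer end at (493,126), and the can's top is at 0.199. Everything else is in place and the force is steady, so I'm handing in.

Run:
```python
from workcell import bot
print(bot.job_done())
```

```text
the job is handed in; nothing more can be done
None
```

The capacitor is seated in the clamp ring and the plate is slid out with the white line over the riser's edge. I handed the job in at about 17.6 s, still gripping the handle with about 9 N down. The hand-in reports no verdict, so success rests on my own checks.

- **Capacitor:** I took the 85 mm can from the bin, not the two shorter look-alikes on the bench. Its top read z = 0.199 m after I released it, as it should when fully down. At the end it still stood upright at that height.
- **Line over the edge:** The wrist camera put both ends of the line about 1 mm short of the edge. Dead reckoning from the tool position gave about 1 mm past it. The line and edge were parallel to within about 0.6°.
- **Plate:** It was level (slope under 0.004), its top was at 0.114 m, and the tool position and force were steady. I saw no lifting or tipping at any point.
- **Other things:** They all looked unmoved in the last scene picture.
- **Checks that disagreed:** A first hand-picked reading in the blurry scene view put the line about 6 mm past the edge. An overlay on that picture then agreed with the wrist view to about a pixel (2–3 mm). In the same blurry far views, the final position of the can's top scattered by about 4–7 mm around where it should be. I could not confirm its centring in the ring more closely than that.

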